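# Clamp a bracket under the swing-arm magnifier

### The arm

A 6-joint arm with a two-finger parallel gripper is mounted at the origin on the work surface. World frame = base frame: x ahead of the robot, y to its left, z up, the work surface at z = 0. Lengths are in m, angles in rad, forces in N, time in s.
With the tool pointing down it reaches from about 0.275 to 0.825 m from the base axis. Payload 5.2 kg.
Tool frame: the origin (TCP) lies midway between the tips of the shut fingers; the grasp point (between the pads) lies 19 mm behind it; z points along the fingers, y is the line along which they close (so a half turn about z gives the same grasp; the last joint's range is limited). The gripper opens to 93 mm and grips with 3 to 60 N. Pads are 15 mm wide; open, the fingers measure 128 mm over their backs; the gripper's body (75 mm by 188 mm) begins 65 mm behind the grasp point.
Start: joints at [-1.321, 0.259, 1.535, -0, 1.348, -0.203], TCP at [0.241, -0.495, 0.179] pointing down, gripper open.
Joint ranges: [-3.14, 3.14], [-0.91, 2.08], [0.19, 2.58], [-1.22, 4.36], [0.22, 2.71], [-3.12, 3.12]. Speed limits (rad/s): [2.57, 2.57, 3.14, 3.14, 3.14, 3.14].

### API

Orientations are given as a 3x3 rotation matrix whose columns are the frame's x, y, z axes.
In Python, from bench import r gives the robot as it stands. Calls block until the motion is done:
- r.move_pose(position, orientation): joint-space move of the TCP to a pose.
- r.servo_line(position, v=0.15, rotation=None): straight line of the TCP; rotation=None keeps the orientation; v is the mean speed in m/s.
- r.move_joints(angles): joint-space move.
- r.move_gripper(opening, f_grip=None): finger opening in m; f_grip is the grip in N (None keeps the last); returns when the fingers have stopped.
- r.hold(seconds).
- r.ik(position, orientation): joint angles nearest the present ones, or None.
- r.state(): the state.
- r.snapshot(name): name is "side" or "top" or "wrist"; returns the picture (480x640x3 uint8, red, green, blue); there is no depth.
- r.camera_info(name): a dict with "intrinsics" (3x3 intrinsics, pixels), "k1" (the pictures are not rectified: a ray, as slopes to the right and down, at radius r is drawn at 1 + k1 r^2 times it, then the intrinsics apply), "world_to_cam" (4x4, takes a point from world to camera coordinates); the wrist camera has in their place "tool_from_camera" (4x4, takes a point from camera to tool coordinates, whose origin is the TCP and whose axes are the flange's). Camera axes: x right, y up, looking along -z (the intrinsics and any distortion apply to the point x, -y, -z); pixel columns grow to the right and rows downward; lengths in m; the calibration is good to about 2 mm. A picture is of the moment at which its call begins: read the wrist's pose just before it. camera_info takes no time and is no camera call.
A pose or a line that the arm cannot do raises r.IKError and nothing moves.
- r.hand_in(): hands the job in; it is judged then, once.
The state is a dict: "t": time; "joints": joint angles; "joint_velocities": joint speeds; "effort": joint torques, N m; "tcp_pos": TCP position; "ee_rot": TCP orientation; "ft_force": force on the tool from outside, world axes, zero at the start; "wrist_torque": the same for the moment, N m; "opening": finger opening in m; "gripper_force": force on a finger pad.
Only numpy, scipy, OpenCV 4.12 (cv2) and the standard library are available. Lean on these libraries where they do the work, as an engineer would, in place of code of your own. Each camera call takes 0.05 s, during which the arm holds its last target. There are 200 camera calls.

### The job

Get the orange bracket ready for inspection: swing the magnifier arm clear of the sloped bed, lay the orange bracket flat in the bed's nest, between the yellow side fences and down against the yellow lower ledge, and close the red-handled clamp fully down onto it. Then swing the magnifier back so that its lens is centred above the clamped bracket. Leave the blue and green brackets and everything else on the bench where they are.

Things in the scene. Friction and masses are not known exactly. Their poses are not given: they have to be found in the camera images.
- bracket_orange: Orange 3D-printed bracket to be inspected, 0.12 kg, loose on the bench: a block 64 mm long (own x) by 46 mm wide (own y), 18 mm high, with a raised middle 38 mm long over the full 46 mm width, 30 mm high in all. Origin: centre of its underside, z up. Turning it by half a turn makes no difference.
- bed: Sloped aluminium bed (fixed; place and heading vary), rising at 25 degrees away from the robot. Origin: nest centre on its surface, 60 mm above the bench. x points up the slope, y across, z square out of it. Plate x -42 to 96, y -50 to 50 mm. Yellow ledge 9 mm high, inner face at x -32 mm; yellow side fences 7 mm high, x -28 to 28, inner faces at y -26 and 26 mm.
- station: Steel base plate carrying bed, clamp and magnifier post, 10 mm thick. Origin on the bench straight below the nest centre; x level, away from the robot, y left. Plate x -75 to 90, y -65 to 65 and x 90 to 235, y -65 to 165 mm. The bracket sits in the nest with its long side up the slope; seated, its origin and z axis coincide with the bed's (either way round).
- clamp (a joint): Clamp hinge, axis along the bed's y at point clamp_hinge. 0: closed, bar parallel to the bed, pad touching a seated bracket. Opens to 1.60 (stop): bar about square to the bed, so it leans towards the robot over the nest; a gripper must tilt with the bed to load in front of it. Starts open. Stiff: stays where left, 2 to 3 N at the grip. Pushing its back over towards the robot and down closes it.
- clamp_hinge (a point): Point on the clamp's hinge axis, at bed x 78, y 0, z 42 mm, between two lugs (bed x 70 to 90, y -24 to 24, up to z 50 mm). Axes turn with the bar: x along it away from the grip (the bar reaches to x -125 mm), y the hinge axis, z out of the bar's back (upper side when closed).
- clamp_grip (a point): Centre of the red grip at the clamp bar's free end, 104 mm from the hinge, on the bar's mid-line: 42 mm long, 24 wide, 14 thick; the steel bar from there to the hinge is 18 wide, 10 thick. Its rubber pad, diameter 18, reaches 12 mm below the mid-line, 78 mm from the hinge. Axes as clamp_hinge.
- lamp (a joint): Level swing of the magnifier arm about its upright post (vertical axis through point lamp_hinge). 0: lens exactly above the nest. Grows as the arm swings out to the left seen from the robot, clockwise seen from above; stops at -0.4 and 1.4 rad. Stays where it is left; about 1.5 N at the handle moves it.
- lamp_hinge (a point): Point on the post's axis at the height of the arm tube, 275 mm above the bench. Post diameter 22 mm, standing on the station's base plate 190 mm behind and 130 mm to the left (+y side) of the nest, measured level in the station's heading.
- lens (a point): Centre of the round white magnifier head, diameter 116, 22 mm thick (265 to 287 mm above the bench), at the end of the arm, 230 mm from the post's axis. Pale blue lens in its top.
- lamp_handle (a point): Centre of the upright black handle on the arm tube, 150 mm from the post's axis: upright cylinder of diameter 20 mm. This point is at 311 mm above the bench; the handle's top is at 335 mm and a 24 mm collar ends at 287 mm. Tube diameter 16 mm.
- bracket_blue: Blue 3D-printed bracket, same shape and size as the orange one. Leave it alone. Origin: centre of its underside.
- bracket_green: Green 3D-printed bracket, same shape and size as the orange one. Leave it alone. Origin: centre of its underside.
- glue: White glue bottle with a red cap, diameter 60, height 190 mm, upright, loose. Origin: centre of its underside.
- spray: Blue spray can with a white cap, diameter 58, height 210 mm, upright, loose. Origin: centre of its underside.
- tub: Small clear open plastic tub, 110 x 80 x 50 mm high, loose. Origin: centre of its underside.
- jar: Small amber screw jar with a steel cap, diameter 54, height 60 mm, loose. Origin: centre of its underside.
- screwdriver: Screwdriver lying flat on the bench, loose, about 200 mm long along its own x (handle to -x) and 26 mm high. Origin: middle of its length, on the bench.
- tape: Roll of yellow tape lying flat, outer diameter 90, height 22 mm, loose. Origin: centre of its underside.
Things that resemble listed ones, but are neither listed nor needed, are in the scene too. Several things have the shape of the bracket_orange; the one meant has the colours described above.

How it is judged:
On the way, in this order (a step that is already met when the one before it is completed fails the run):
1. the magnifier is swung clear: lens at least 120 mm to the side of the nest, seen from above (horizontal distance between lens and bed above 0.12 m), for 0.2 s.
2. the orange bracket lies flat in the nest between the fences, against the ledge (x of bracket_orange in the frame of bed between -0.006 and 0.01 m and y of bracket_orange in the frame of bed between -0.006 and 0.006 m and z of bracket_orange in the frame of bed below 0.005 m and angle between the z axis of bracket_orange and the z axis of bed, either way round below 0.1 rad and angle between the x axis of bracket_orange and the x axis of bed, either way round below 0.15 rad), for 0.2 s.
3. the clamp is closed onto the seated bracket (all of step 2 and value of joint clamp below 0.06 rad), for 0.2 s.
At the end, for the whole second after the job is handed in: Orange bracket flat in the nest (within 6 mm across, -6 to +10 mm along the slope, under 5 mm off the surface, 0.10 rad of flat, 0.15 rad of straight, either way round), clamp joint below 0.06 rad, lens within 30 mm of straight above the nest centre, bracket and magnifier at rest (all of step 3 and horizontal distance between lens and bed below 0.03 m and linear speed of bracket_orange below 0.02 m/s and velocity of joint lamp between -0.05 and 0.05 rad/s); the robot touches nothing.
It fails at once if any other bracket or bystander on the bench is moved more than 30 mm (distance of any of bracket_blue, bracket_green, glue, spray, tub, jar, screwdriver, tape from where it was at the start of the episode above 0.03 m).
It also fails if it takes over 72 s, if anything falls off the work surface, if the arm or the gripper's body presses on something with over 40 N, if the wrist force passes 120 N, or if a joint passes its speed limit or range.

## Working session

There is one attempt and no reset: what is moved stays moved. The work goes in short steps, each a Python script; the robot and the scene stay as the last script left them, time stands still between calls to the robot, and variables do not carry over. Pictures are saved under pics/ and viewed, at most 10 in all, crops included, and the job is handed in when it is done.

```bash
mkdir -p pics; ls; python3 - <<'E'
from bench import r
import cv2, numpy as np
for n in("top","side"):
    im=r.snapshot(n); cv2.imwrite(f"pics/{n}0.png",im[:,:,::-1])
    print(n,r.camera_info(n))
print(r.camera_info("wrist")); print(r.state()['t'])
E
```

```text
pics
top {'intrinsics': array([[598.86892399,   0.        , 311.45556844],
       [  0.        , 598.86892399, 247.19525103],
       [  0.        ,   0.        ,   1.        ]]), 'k1': 0.02474253649282974, 'world_to_cam': array([[-0.0038943 , -0.9999728 , -0.00626431, -0.03525803],
       [ 0.98126548, -0.00502795,  0.19259483, -0.52832246],
       [-0.19262109, -0.00539693,  0.98125837, -1.49607985],
       [ 0.        ,  0.        ,  0.        ,  1.        ]])}
side {'intrinsics': array([[507.79813678,   0.        , 320.11674322],
       [  0.        , 507.79813678, 241.73275744],
       [  0.        ,   0.        ,   1.        ]]), 'k1': -0.008017387524329239, 'world_to_cam': array([[ 0.90558004, -0.42416889, -0.00235605, -0.4858911 ],
       [ 0.25299275,  0.53565227,  0.80564962, -0.28879508],
       [-0.34046948, -0.73017628,  0.59238765, -1.12854237],
       [ 0.        ,  0.        ,  0.        ,  1.        ]])}
{'intrinsics': array([[395.33573226,   0.        , 318.55995841],
       [  0.        , 395.33573226, 236.22230098],
       [  0.        ,   0.        ,   1.        ]]), 'k1': -0.05125258987590238, 'tool_from_camera': array([[ 2.17777488e-05,  9.70751166e-01,  2.40087846e-01,
         6.55558288e-02],
       [ 9.99999998e-01, -6.46718072e-06, -6.45585598e-05,
        -5.66666854e-04],
       [-6.11176057e-05,  2.40087847e-01, -9.70751164e-01,
        -2.04596250e-01],
       [ 0.00000000e+00,  0.00000000e+00,  0.00000000e+00,
         1.00000000e+00]])}
0.1
```

View pics/top0.png

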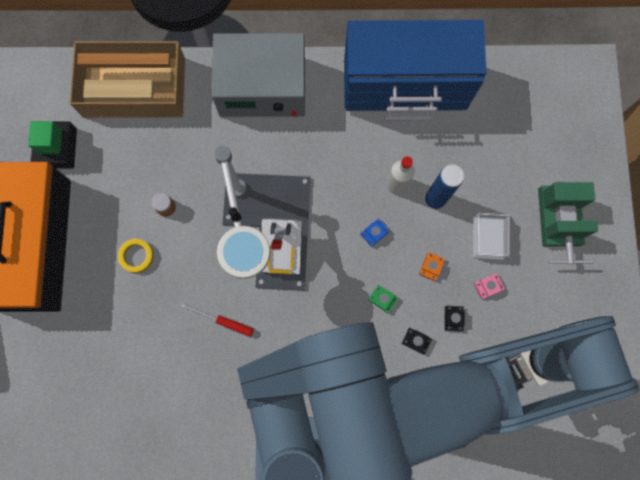

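View pics/side0.png

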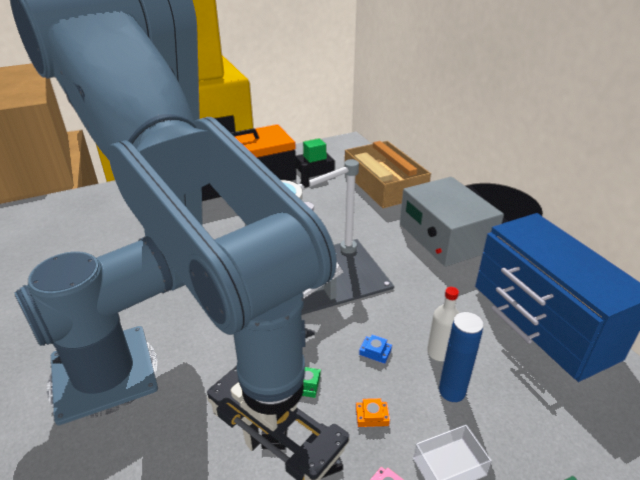

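```bash
cat > h.py <<'E'
import numpy as np, cv2
from bench import r
def ray(n,uv,T=None):
    """camera centre and world ray directions for pixels uv (T: tool pose 4x4 for wrist)"""
    c=r.camera_info(n); K=c["intrinsics"]; p=(np.atleast_2d(uv)-K[:2,2])/K[0,0]
    s=p.copy()
    for _ in range(9): s=p/(1+c["k1"]*(s**2).sum(1,keepdims=True))
    d=np.c_[s[:,0],-s[:,1],-np.ones(len(s))]
    M=np.linalg.inv(c["world_to_cam"]) if n!="wrist" else T@c["tool_from_camera"]
    return M[:3,3],d@M[:3,:3].T
def atz(n,uv,z,T=None):
    o,d=ray(n,uv,T); return o+d*((np.atleast_1d(z)-o[2])/d[:,2])[:,None]
def proj(n,P,T=None):
    c=r.camera_info(n); K=c["intrinsics"]
    M=c["world_to_cam"] if n!="wrist" else np.linalg.inv(T@c["tool_from_camera"])
    q=np.atleast_2d(P)@M[:3,:3].T+M[:3,3]; s=np.c_[q[:,0],-q[:,1]]/-q[:,2:]
    return s*(1+c["k1"]*(s**2).sum(1,keepdims=True))*K[0,0]+K[:2,2]
def tool():
    s=r.state(); T=np.eye(4); T[:3,:3]=s["ee_rot"]; T[:3,3]=s["tcp_pos"]; return T
def down(yaw):  # tool z down, tool y (closing) at heading yaw
    y=np.array([np.cos(yaw),np.sin(yaw),0]); z=np.array([0,0,-1.]); return np.c_[np.cross(y,z),y,z]
E
python3 - <<'E'
from h import *
im=cv2.imread("pics/top0.png")
a=cv2.resize(im[138:300,205:325],None,fx=3.3,fy=3.3,interpolation=cv2.INTER_CUBIC)
b=cv2.resize(im[210:310,355:455],None,fx=4,fy=4,interpolation=cv2.INTER_CUBIC)
o=np.zeros((540,800,3),np.uint8);o[:a.shape[0],:a.shape[1]]=a;o[:400,400:]=b
cv2.imwrite("pics/crop1.png",o)
print(atz("top",[[432,266],[280,255],[375,232],[383,298]],[.03,.06,.03,.03]), atz("top",[[243,250]],.287), atz("top",[[235,214],[223,153]],[.335,.3]))
E
```

```text
[[ 0.48093989 -0.35048955  0.03      ]
 [ 0.50646816  0.04301455  0.06      ]
 [ 0.572205   -0.20483     0.03      ]
 [ 0.3981345  -0.22113764  0.03      ]] [[0.47640986 0.11042375 0.287     ]] [[0.54516518 0.12296966 0.335     ]
 [0.69428312 0.15731177 0.3       ]]
```

View pics/crop1.png

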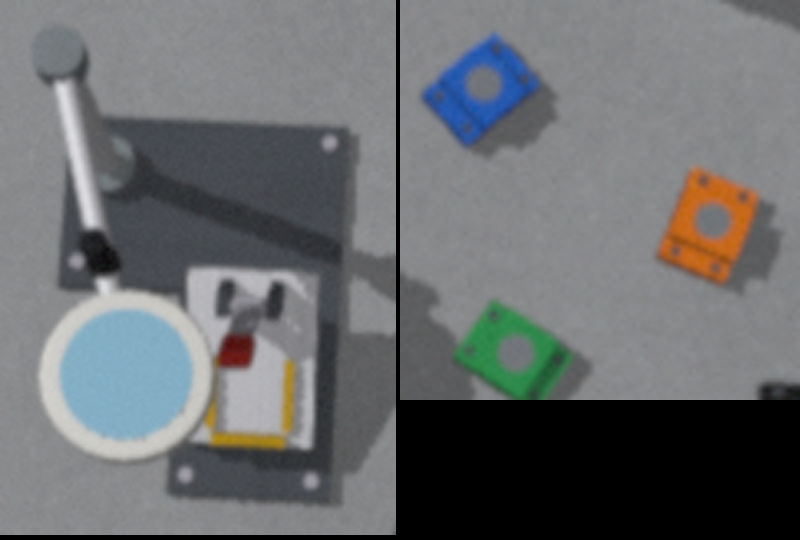

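The candidates are orange at (432,266), pink at (490,287), and the blue, green and black brackets. The crop confirms that (432,266) is the only truly orange one with bracket shape. The lens is at (243,251), partly over the nest, and the clamp is open. Next I'll fit the station pose.

```bash
cat >> h.py <<'E'
from scipy.optimize import least_squares
S,C=np.sin(np.radians(25)),np.cos(np.radians(25))
def bedp(P):  # bed mm -> station m
    P=np.atleast_2d(P)/1000.; return np.c_[P[:,0]*C-P[:,2]*S,P[:,1],.06+P[:,0]*S+P[:,2]*C]
def w(q,P): # station m -> world
    c,s=np.cos(q[2]),np.sin(q[2]); return np.c_[q[0]+c*P[:,0]-s*P[:,1],q[1]+s*P[:,0]+c*P[:,1],P[:,2]]
E
python3 - <<'E'
from h import *
f=lambda u:np.array(u)/3.3+[205,138]-0.35
pb=f([[348,127],[330,503],[168,495],[60,288]])
Pb=np.array([[235,-65,10],[-75,-65,10],[-75,65,10],[90,165,10]])/1000
pd=f([[318,275],[313,446],[189,270]]); Pd=bedp([[96,-50,0],[-42,-50,0],[96,50,0]])
P=np.r_[Pb,Pd]; p=np.r_[pb,pd]
g=lambda q:(proj("top",w(q,P))-p).ravel()
s=least_squares(g,[.5,.04,0],loss="soft_l1"); print(s.x,s.fun.reshape(-1,2).round(1))
q=s.x
h=w(q,np.array([[.19,.13,.275]]))[0]; L=atz("top",f([[127,375]]),.287)[0]; print("post",h,"lens",L,np.linalg.norm((L-h)[:2]),np.linalg.norm((L-h)[:2]))
a0=q[2]+np.arctan2(-.13,-.19); d=L-h; print("lamp",(a0-np.arctan2(d[1],d[0])+np.pi)%(2*np.pi)-np.pi)
H=atz("top",f([[95,243]]),.33)[0]; print("handle",H,np.linalg.norm((H-h)[:2]))
b=(np.array([[697,170],[757,190],[725,283],[658,257]])-[400,0])/4+[355,210]-.4
B=atz("top",b,.018);print(B, B.mean(0), np.linalg.norm(B-np.roll(B,1,0),axis=1))
E
```

```text
[ 0.50117526  0.04128952 -0.04713977] [[ 0.1  0. ]
 [ 0.4 -0.5]
 [-0.1 -0.1]
 [-0.9 -0.2]
 [ 0.4  0.1]
 [ 0.1  0.8]
 [-0.1 -0. ]]
post [0.6970901  0.16219187 0.275     ] lens [0.47355222 0.11007782 0.287     ] 0.2295322577776111 0.2295322577776111
lamp 0.32386852189364745
handle [0.55242769 0.12711088 0.33      ] 0.1488552605453609
[[ 0.51995528 -0.34618781  0.018     ]
 [ 0.50640884 -0.38487708  0.018     ]
 [ 0.44498874 -0.36123337  0.018     ]
 [ 0.4622857  -0.31837831  0.018     ]] [ 0.48340964 -0.35266914  0.018     ] [0.06402459 0.04099226 0.06581378 0.04621408]
```

```bash
cat >> h.py <<'E'
Q=np.array([.50118,.04129,-.04714])  # station pose
post=w(Q,np.array([[.19,.13,.275]]))[0]
def phi(l): return Q[2]+np.arctan2(-.13,-.19)-l
def hand(l,z=.292): return np.array([post[0]+.15*np.cos(phi(l)),post[1]+.15*np.sin(phi(l)),z])
def rot(l,k): return down(phi(l)+np.pi/2+k*np.pi)
def info(m):
    s=r.state(); print(m,round(s["t"],2),s["tcp_pos"].round(4) if hasattr(s["tcp_pos"],'round') else s["tcp_pos"],"op",round(s["opening"],4),"gf",s["gripper_force"],"ft",np.round(s["ft_force"],1))
E
python3 - <<'E'
from h import *
l0=.324
for k in (0,1):
    print(k,[None if (j:=r.ik(hand(l),rot(l,k))) is None else np.round(j,2) for l in(l0,1.1,0)])
k=min((0,1),key=lambda k:max(abs(np.array(j)[5]) if (j:=r.ik(hand(l),rot(l,k))) is not None else 9 for l in(l0,1.1,0)))
print(k)
p=r.state()["tcp_pos"]
r.servo_line([p[0],p[1],.42],v=.3)
r.move_pose(hand(l0,.42),rot(l0,k)); r.move_gripper(.055,f_grip=15)
info("above")
T=tool(); im=r.snapshot("wrist"); cv2.imwrite("pics/w1.png",im[:,:,::-1]); np.save("T1",T)
E
```

```text
0 [array([ 0.03,  0.24,  1.29, -0.  ,  1.61,  1.37]), array([ 0.22,  0.34,  1.15, -0.  ,  1.65,  2.34]), array([-0.05,  0.26,  1.26, -0.  ,  1.62,  0.97])]
1 [array([ 0.03,  0.24,  1.29, -0.  ,  1.61, -1.77]), array([ 0.22,  0.34,  1.15, -0.  ,  1.65, -0.8 ]), array([-0.05,  0.26,  1.26, -0.  ,  1.62, -2.17])]
1
above 4.31 [0.551  0.1282 0.42  ] op 0.055 gf 0.0 ft [-0.8  0.1  0.8]
```

View pics/w1.png

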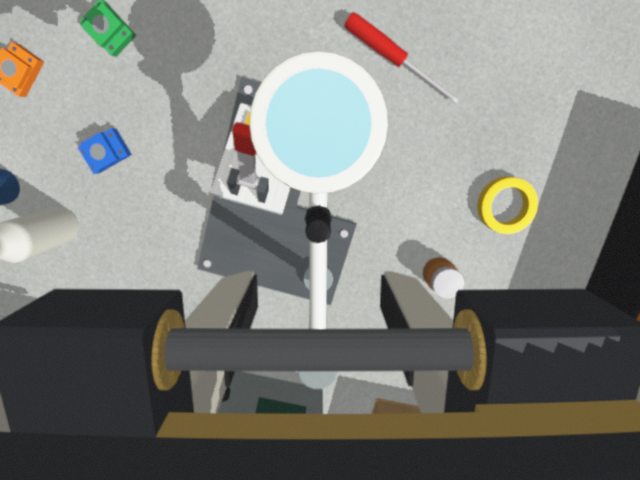

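The handle is at (318,215), centred between the fingers; the lens is at (318,122). I'll check this against the prediction, then grip and swing.

```bash
python3 - <<'E'
from h import *
T=np.load("T1.npy"); print("pred top/centre",proj("wrist",[hand(.324,.335),hand(.324,.311)],T).round(0))
lens=post+.23*np.array([np.cos(phi(.324)),np.sin(phi(.324)),0]); lens[2]=.287; print("lens",proj("wrist",lens,T).round(0))
r.servo_line(hand(.324),v=.2); r.move_gripper(.0,f_grip=15); info("grip")
for l in np.linspace(.324,1.1,9)[1:]:
    r.servo_line(hand(l),v=.12,rotation=rot(l,1))
info("swung")
r.move_gripper(.06); r.servo_line(hand(1.1,.42),v=.3)
# look at the nest from above
c=w(Q,np.array([[-.06,-.03,.40]]))[0]
r.move_pose(c,down(Q[2]+np.pi/2+np.pi)); r.hold(.2); T=tool(); im=r.snapshot("wrist"); cv2.imwrite("pics/w2.png",im[:,:,::-1]); np.save("T2",T); info("look")
E
```

```text
pred top/centre [[318. 230.]
 [318. 223.]]
lens [[318. 122.]]
grip 5.83 [0.5511 0.1281 0.2922] op 0.0185 gf 15.00014528632164 ft [0.1 0.2 0.8]
swung 8.03 [0.5691 0.2398 0.2921] op 0.0191 gf 15.000681728124619 ft [1.5 0.9 3.8]
look 11.59 [0.4399 0.0143 0.3999] op 0.0604 gf 0.0 ft [0.6 0.3 0.6]
```

View pics/w2.png

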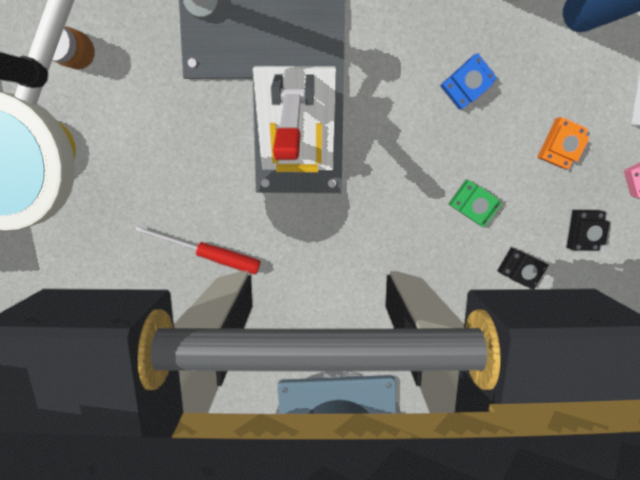

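The lamp is swung clear, with the lens at (5,160). The open clamp, the nest at (298,145) and the orange bracket at (565,143) are all visible. I'll enlarge the image to refine the poses.

```bash
python3 - <<'E'
from h import *
im=cv2.imread("pics/w2.png")
a=cv2.resize(im[60:200,240:355],None,fx=4,fy=4,interpolation=cv2.INTER_CUBIC)
b=cv2.resize(im[110:175,535:600],None,fx=5,fy=5,interpolation=cv2.INTER_CUBIC)
o=np.zeros((560,800,3),np.uint8);o[:a.shape[0],:a.shape[1]]=a;o[:325,470:795]=b
# overlay predicted bracket-nest marks
T=np.load("T2.npy")
P=w(Q,bedp([[96,-50,0],[-42,-50,0],[96,50,0],[-42,50,0],[28,-26,7],[-28,-26,7],[28,26,7],[-28,26,7],[-32,0,9]])); p=proj("wrist",P,T); print(((p-[240,60]+.35)*4).round(0).tolist())
cv2.imwrite("pics/crop2.png",o)
E
```

```text
[[384.0, 39.0], [374.0, 443.0], [51.0, 39.0], [90.0, 443.0], [305.0, 262.0], [305.0, 417.0], [143.0, 263.0], [154.0, 417.0], [230.0, 430.0]]
```

View pics/crop2.png

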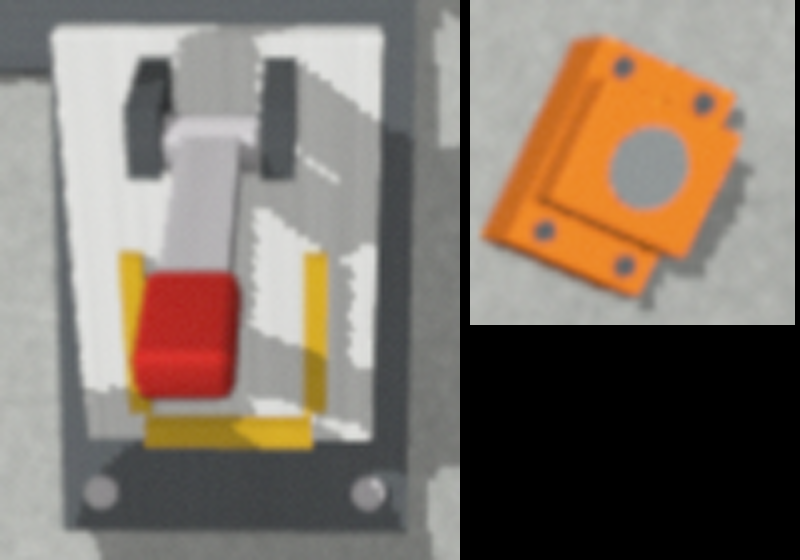

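```bash
python3 - <<'E'
from h import *
T=np.load("T2.npy"); f=lambda u:(np.array(u)-[470,0])/5+[535,110]-.4
print("circle wrist",atz("wrist",f([[650,168]]),.03,T),"top",atz("top",[[432.7,265.1]],.03))
R=atz("wrist",f([[602,82],[543,200],[688,258],[740,135]]),.03,T); print(R,R.mean(0))
a=R[0]-R[1];b=R[3]-R[2];c=R[2]-R[1];print(np.degrees([np.arctan2(a[1],a[0]),np.arctan2(b[1],b[0]),np.arctan2(c[1],c[0])]),[np.linalg.norm(v) for v in(a,b,c)])
Rb=w(Q,bedp([[0,0,10],[0,0,60],[3,0,10],[0,0,200]]));print(Rb)
bz=np.array([-S*np.cos(Q[2]),-S*np.sin(Q[2]),C])
for s in(1,-1):
    y=s*np.array([-np.sin(Q[2]),np.cos(Q[2]),0]);z=-bz;M=np.c_[np.cross(y,z),y,z]
    print("place",s,[r.ik(Rb[i],M) for i in(0,3)],M[:,0])
    for hd in(66,66-180):
        print(hd,r.ik([.483,-.353,.01],down(np.radians(hd))))
E
```

```text
circle wrist [[ 0.48498485 -0.35303121  0.03      ]] top [[ 0.48329974 -0.35240421  0.03      ]]
[[ 0.50968026 -0.33648005  0.03      ]
 [ 0.47686897 -0.32158053  0.03      ]
 [ 0.45871114 -0.36710007  0.03      ]
 [ 0.49358527 -0.37944812  0.03      ]] [ 0.48471141 -0.35115219  0.03      ]
[ -24.42266846  -19.49777626 -111.74714773] [np.float64(0.03603577142229923), np.float64(0.036995672491137846), np.float64(0.04900750473727372)]
[[0.49695851 0.04148915 0.06906308]
 [0.47585107 0.04248489 0.11437847]
 [0.49967442 0.04136103 0.07033093]
 [0.41675024 0.04527297 0.24126156]]
place 1 [array([-0.19218468,  0.03772982,  2.2247201 ,  0.14068801,  0.45072131,
       -1.829212  ]), array([-0.24315374, -0.364631  ,  2.0561612 ,  0.09655809,  1.02316746,
       -1.7992385 ])] [-0.90530098  0.04270753 -0.42261826]
66 [-8.17414981e-01  5.00083607e-01  1.62061391e+00 -4.44089210e-16
  1.02089513e+00 -1.96933229e+00]
-114 [-8.17414981e-01  5.00083607e-01  1.62061391e+00 -4.44089210e-16
  1.02089513e+00  1.17226037e+00]
place -1 [array([-0.19218468,  0.03772982,  2.2247201 ,  0.14068801,  0.45072131,
        1.31238066]), array([-0.24315374, -0.364631  ,  2.0561612 ,  0.09655809,  1.02316746,
        1.34235415])] [ 0.90530098 -0.04270753  0.42261826]
66 [-8.17414981e-01  5.00083607e-01  1.62061391e+00 -4.44089210e-16
  1.02089513e+00 -1.96933229e+00]
-114 [-8.17414981e-01  5.00083607e-01  1.62061391e+00 -4.44089210e-16
  1.02089513e+00  1.17226037e+00]
```

```bash
cat >> h.py <<'E'
bz=np.array([-S*np.cos(Q[2]),-S*np.sin(Q[2]),C])
BR=np.c_[np.cross(np.array([-np.sin(Q[2]),np.cos(Q[2]),0]),bz),[-np.sin(Q[2]),np.cos(Q[2]),0],bz]
_y=BR[:,1]; TR=np.c_[np.cross(_y,-bz),_y,-bz]  # loading orientation
def bw(x,y,z): return w(Q,bedp([x,y,z]))[0]
def fb(): return BR.T@np.array(r.state()["ft_force"])   # force in bed axes
E
python3 - <<'E'
from h import *
p=np.array([.4840,-.3525,0]); M=down(np.radians(67))
r.move_pose(p+[0,0,.2],M); r.move_gripper(.075,f_grip=25)
r.servo_line(p+[0,0,.010],v=.15); info("at"); r.move_gripper(0); info("gripped")
r.servo_line(p+[0,0,.25],v=.25); info("lift")
r.move_pose(bw(4,0,200),TR); info("pre")
im=r.snapshot("side"); a=cv2.resize(im[100:340,200:440],(600,600)); cv2.imwrite("pics/s1.png",a[:,:,::-1]); print("f0",fb())
E
```

```text
at 16.35 [ 0.4846 -0.3531  0.0109] op 0.0752 gf 0.0 ft [0.3 0.9 0.4]
gripped 17.57 [ 0.484  -0.3525  0.01  ] op 0.0007 gf 0.0 ft [ 0.2 -0.2 -0.6]
lift 18.68 [ 0.4834 -0.3519  0.2485] op 0.0002 gf 0.0 ft [ 0.1 -0.3 -0.9]
pre 20.19 [0.4213 0.0444 0.2435] op 0.0004 gf 0.0 ft [-0.4  0.7  0.3]
f0 [ 1.12447185  0.39142035 -0.36136042]
```

View pics/s1.png

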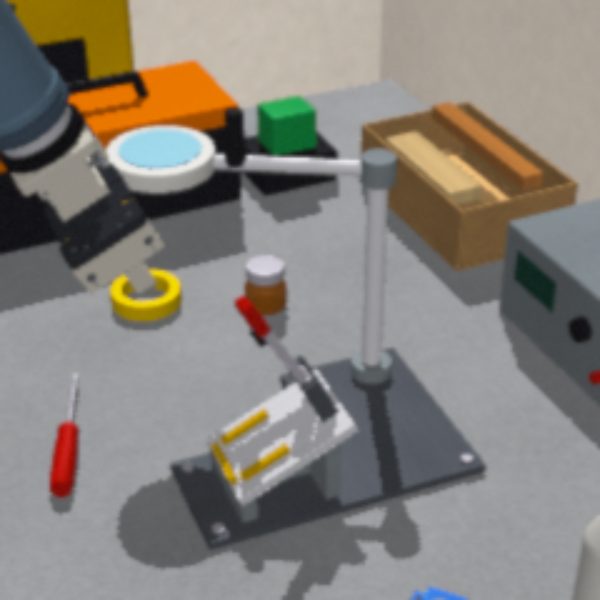

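The fingers closed on nothing. I'll look for the bracket.

```bash
python3 - <<'E'
from h import *
im=r.snapshot("top"); a=cv2.resize(im[200:350,350:510],(640,600),interpolation=cv2.INTER_CUBIC); cv2.imwrite("pics/t2.png",a[:,:,::-1])
E
```

```text
(no output)
```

View pics/t2.png

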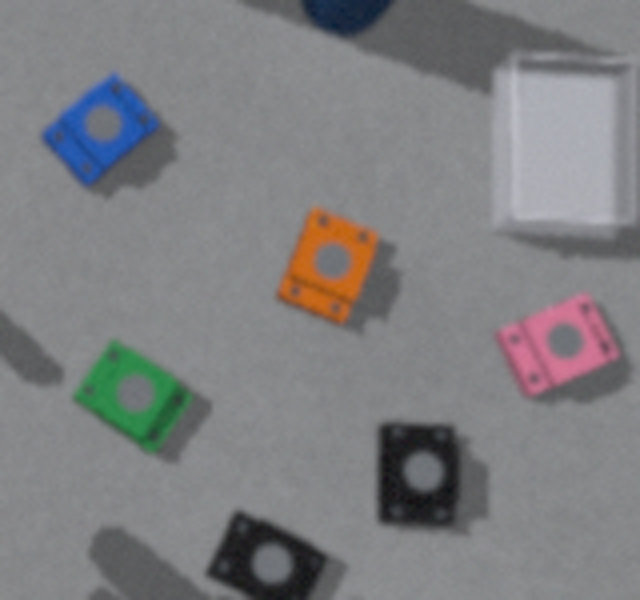

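```bash
cat > om.py <<'E'
from h import *
def om(im):
    h=cv2.cvtColor(im,cv2.COLOR_BGR2HSV); m=cv2.inRange(h,(5,150,90),(20,255,255)); m[:210]=0;m[310:]=0;m[:,:395]=0;m[:,475:]=0
    c=max(cv2.findContours(m,cv2.RETR_EXTERNAL,cv2.CHAIN_APPROX_NONE)[0],key=cv2.contourArea); return cv2.minAreaRect(c)
E
python3 - <<'E'
from om import *
print(om(cv2.imread("pics/top0.png"))); im=r.snapshot("top")[:,:,::-1].copy(); print(om(im))
s=r.state(); print({k:s[k] for k in("opening","gripper_force","joints")})
E
```

```text
((431.8965759277344, 266.25860595703125), (18.198143005371094, 23.58330726623535), 21.80141258239746)
((431.8965759277344, 266.25860595703125), (18.198143005371094, 23.583309173583984), 21.80141258239746)
{'opening': 0.0006738625751031835, 'gripper_force': 0.0, 'joints': array([-0.24147046, -0.35513453,  2.04643311,  0.09493371,  1.02350703,
       -1.79565597])}
```

```bash
python3 - <<'E'
from om import *
print("side pred",proj("side",[.484,-.3525,.03]))
p=np.array([.4840,-.3525,0]); M=down(np.radians(67))
r.move_gripper(.075,f_grip=25)
r.move_pose(p+[0,0,.2],M); info("above")
ims=[r.snapshot("wrist")]
r.servo_line(p+[0,0,.010],v=.2); r.hold(.2); info("at")
ims+= [r.snapshot("top"),r.snapshot("side"),r.snapshot("wrist")]
r.move_gripper(.044); info("closing")
o=np.zeros((600,800,3),np.uint8)
o[:300,:400]=cv2.resize(ims[0],(400,300)); o[:300,400:]=cv2.resize(ims[1][190:340,330:530],(400,300)); o[300:,:400]=cv2.resize(ims[2][280:480,220:487],(400,300)); o[300:,400:]=cv2.resize(ims[3],(400,300))
cv2.imwrite("pics/q1.png",o[:,:,::-1])
E
```

```text
side pred [[370.87009017 406.65842623]]
above 23.11 [ 0.4844 -0.3513  0.2007] op 0.075 gf 0.0 ft [-0.6  0.5  0.1]
at 24.46 [ 0.4847 -0.3531  0.0113] op 0.075 gf 0.0 ft [-0.3  0.2 -0.5]
closing 25.32 [ 0.484  -0.3525  0.01  ] op 0.0441 gf 0.0 ft [ 0.7 -0.2 -0.1]
```

View pics/q1.png

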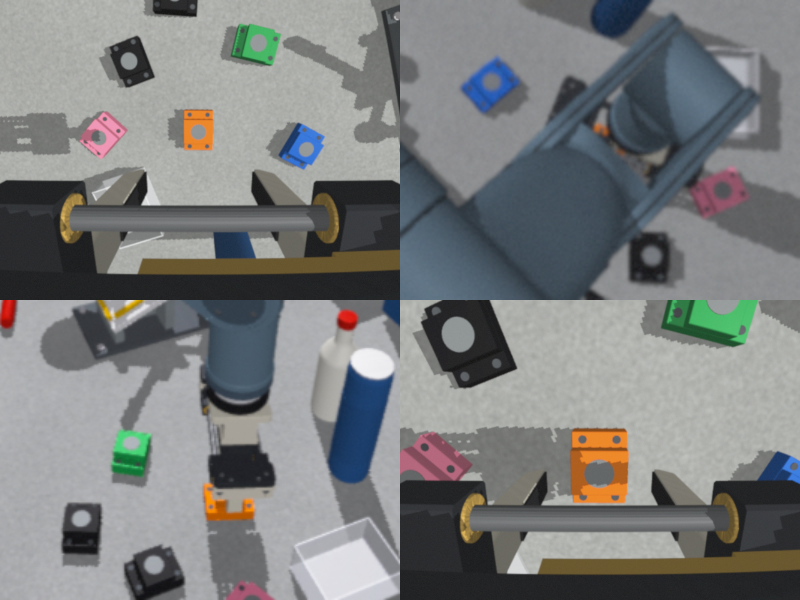

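The wrist view shows the fingertips about 40 mm short of the stated TCP. The gap scales to a depth of about 0.17 m instead of 0.214 m, while the bracket is where predicted. I'll probe gently for the bench with open fingers around the bracket.

```bash
python3 - <<'E'
from h import *
p=np.array([.4840,-.3525,0])
r.move_gripper(.075); r.servo_line(p+[0,0,-.005],v=.08); r.hold(.15); f0=r.state()["ft_force"][2]
z=-.005
while z>-.050:
    z-=.002 ; r.servo_line(p+[0,0,z],v=.03); r.hold(.05); s=r.state(); df=s["ft_force"][2]-f0
    if abs(df)>4: break
print("contact z",z,df,s["tcp_pos"],s["t"])
E
```

```text
contact z -0.04100000000000002 10.543237299342211 [ 0.48424295 -0.35273927 -0.03960738] 31.9083
```

```bash
sed -i 's/^def bw.*/D=.0395  # fingertips end this much short of the stated TCP\ndef bw(x,y,z): return w(Q,bedp([x,y,z]))[0]-D*bz/' h.py; python3 - <<'E'
from h import *
p=np.array([.4840,-.3525,-D])
r.servo_line(p+[0,0,.009],v=.1); r.move_gripper(.03,f_grip=30); info("gripped")
if r.state()["opening"]<.04: raise SystemExit
r.servo_line(p+[0,0,.2],v=.3); info("lift")
r.move_pose(bw(5,0,120),TR); r.servo_line(bw(5,0,24),v=.2); r.hold(.15); info("pre"); f0=fb(); z=24
while z>5:
    z-=1.5; r.servo_line(bw(5,0,z),v=.03); r.hold(.03); d=fb()-f0
    if np.linalg.norm(d)>4: break
print("contact",z,d.round(1)); info("down")
im=r.snapshot("top"); cv2.imwrite("pics/t3.png",im[:,:,::-1]); cv2.imwrite("pics/s3.png",r.snapshot("side")[:,:,::-1])
E
```

```text
gripped 32.74 [ 0.4838 -0.3523 -0.0308] op 0.0454 gf 29.994452744722366 ft [-1.   0.1 -1.6]
lift 33.52 [ 0.4832 -0.3517  0.1589] op 0.0453 gf 29.9944706261158 ft [-0.9 -0.2 -2.3]
pre 35.79 [0.513  0.0405 0.0494] op 0.046 gf 29.994583278894424 ft [-0.2  0.4 -1.1]
contact 7.5 [-0.6 -0.5  7. ]
down 38.91 [0.5193 0.0405 0.0334] op 0.0462 gf 29.992766082286835 ft [-3.6  0.1  5. ]
```

```bash
python3 - <<'E'
from h import *
r.servo_line(bw(5,0,8.5),v=.05); r.hold(.1); f0=fb(); x=5.
while x>-4:
    x-=1.; r.servo_line(bw(x,0,8.5),v=.03); r.hold(.03); d=fb()-f0
    if abs(d[0])>5: break
print("ledge",x,d.round(1)); info("slid")
r.move_gripper(.062); r.servo_line(bw(x,0,60),v=.2)
r.servo_line(bw(x-60,0,130),v=.3); info("away")
T=tool(); a=r.snapshot("wrist"); b=r.snapshot("side"); c=r.snapshot("top")
o=np.zeros((600,800,3),np.uint8); o[:300,:400]=cv2.resize(a,(400,300)); o[:300,400:]=cv2.resize(c[190:310,220:380],(400,300),interpolation=cv2.INTER_CUBIC); o[300:,:400]=cv2.resize(b[180:330,240:440],(400,300),interpolation=cv2.INTER_CUBIC)
k=proj("wrist",w(Q,bedp([0,0,15])),T)[0].astype(int); print(k)
y0,x0=max(k[1]-90,0),max(k[0]-120,0); z=a[y0:y0+180,x0:x0+240]; o[300:,400:]=cv2.resize(z,(400,300),interpolation=cv2.INTER_CUBIC)
cv2.imwrite("pics/q2.png",o[:,:,::-1]); print(x0,y0,z.shape); np.save("T3",T); cv2.imwrite("pics/w3.png",a[:,:,::-1])
E
```

```text
ledge -2.0 [ 5.6  1.3 -0.7]
slid 41.34 [0.5138 0.0405 0.0319] op 0.0456 gf 29.995884597301483 ft [4.5 1.3 0.5]
away 42.73 [0.407  0.0456 0.1156] op 0.0622 gf 0.0 ft [ 0.8 -0.5 -0.1]
[318 311]
198 221 (180, 240, 3)
```

View pics/q2.png

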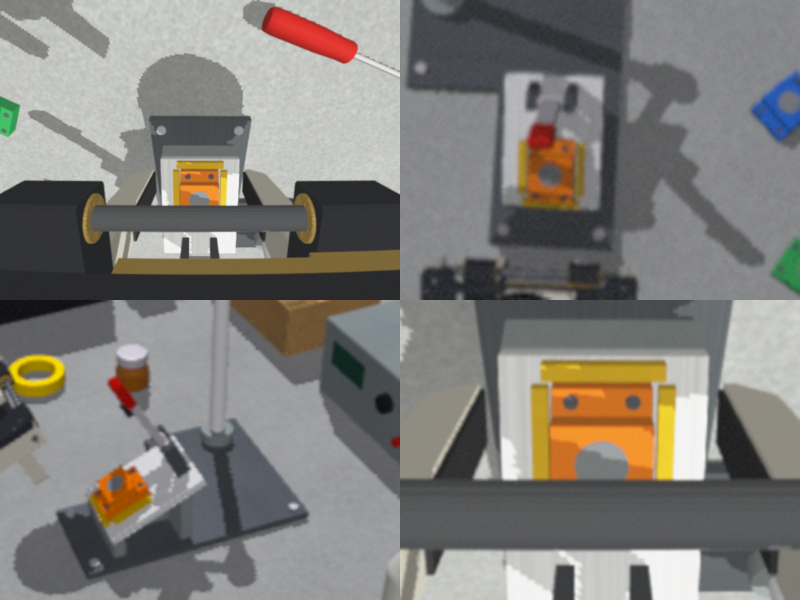

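The bracket is seated straight against the ledge. Next is the clamp: shut fingers behind the bar, following its arc.

```bash
python3 - <<'E'
from h import *
def tip(q,s=104,off=0):
    return bw(78-s*np.cos(q)+(7+off)*np.sin(q)+7.5, 0, 42+s*np.sin(q)+(7+off)*np.cos(q))
pts=[bw(-60,0,190),bw(108,0,190),tip(1.6,off=12)]+[tip(q) for q in(1.6,1,.5,0)]
J=[r.ik(p,TR) for p in pts]; print([None if j is None else np.round(j,2) for j in J])
if any(j is None for j in J): raise SystemExit
r.servo_line(pts[0],v=.3); r.move_gripper(0); r.servo_line(pts[1],v=.3); r.servo_line(pts[2],v=.2); r.hold(.1); info("behind"); f0=fb()
for q in np.r_[np.linspace(1.6,.1,12),np.arange(.06,-.07,-.02)]:
    r.servo_line(tip(q),v=.1); d=fb()-f0; print(round(q,2),d.round(1),end=" ")
    if np.linalg.norm(d)>(30 if q>.1 else 12): print("stop"); break
info("end")
E
```

```text
[array([-0.28, -0.39,  2.24,  0.13,  0.87, -1.86]), array([-0.18, -0.11,  1.87,  0.07,  0.94, -1.73]), array([-0.17, -0.04,  1.91,  0.07,  0.83, -1.73]), array([-0.17, -0.05,  1.94,  0.07,  0.82, -1.74]), array([-0.19, -0.11,  2.09,  0.09,  0.73, -1.77]), array([-0.2 , -0.09,  2.21,  0.12,  0.59, -1.81]), array([-0.2 ,  0.02,  2.27,  0.16,  0.42, -1.85])]
behind 45.48 [0.5534 0.0389 0.2025] op 0.0005 gf 0.0 ft [-0.5 -0.3  1.2]
1.6 [-0.5  0.2 -0.8] 1.46 [ 0.3  0.4 -2.1] 1.33 [ 0.2  0.5 -1.5] 1.19 [-0.   0.1 -1. ] 1.05 [ 0.4  0.3 -1.5] 0.92 [ 0.9  0.6 -1.6] 0.78 [ 0.2  0.3 -1.2] 0.65 [-0.1  0.2 -2. ] 0.51 [-0.9  0.1 -0.3] 0.37 [ 0.3  0.1 -2.2] 0.24 [ 0.2  0.4 -1. ] 0.1 [ 0.7  0.5 -0.9] 0.06 [-0.1  0.6 -2.1] 0.04 [-0.8  0.2 -1.4] 0.02 [-0.4  1.  -0.9] -0.0 [ 0.7  0.1 -1.4] -0.02 [-3.6 -0.9 23.8] stop
end 50.2 [0.4809 0.0423 0.0598] op 0.0007 gf 12.41582345101051 ft [-13.9  -0.6  21.3]
```

```bash
python3 - <<'E'
from h import *
p=r.state()["tcp_pos"]; r.servo_line(p+.04*bz,v=.2); r.servo_line([p[0]-.04,p[1],.40],v=.4)
r.move_gripper(.055,f_grip=15); r.move_pose(hand(1.1,.40),rot(1.1,1)); info("above")
def red(n):
    im=r.snapshot(n); h=cv2.cvtColor(im,cv2.COLOR_RGB2HSV); m=cv2.inRange(h,(0,190,70),(4,255,255))|cv2.inRange(h,(176,190,70),(180,255,255))
    k,_,st,ce=cv2.connectedComponentsWithStats(m); return [(ce[i].round(0).tolist(),int(st[i,4])) for i in range(1,k) if st[i,4]>15]
print("top",red("top"),"side",red("side"))
for q in(0,.1,.3,1.6):
    P=w(Q,bedp([78-104*np.cos(q)+7*np.sin(q),0,42+104*np.sin(q)+7*np.cos(q)])); print(q,proj("top",P).round(1),proj("side",P).round(1))
E
```

```text
above 53.5 [0.569  0.2398 0.4002] op 0.0549 gf 0.0 ft [-0.4  0.7  1.1]
top [([407.0, 162.0], 66), ([278.0, 272.0], 104), ([235.0, 326.0], 239)] side [([438.0, 250.0], 17), ([286.0, 274.0], 106), ([225.0, 284.0], 208), ([451.0, 293.0], 125)]
0 [[279.  272.1]] [[283.6 271.8]]
0.1 [[278.6 272.8]] [[282.1 269.1]]
0.3 [[278.1 273. ]] [[280.4 262.9]]
1.6 [[276.9 236.2]] [[306. 221.]]
```

The clamp is closed: the red grip sits at the q=0 prediction in both views. Swinging the lens back.

```bash
python3 - <<'E'
from h import *
z=.2755
r.servo_line(hand(1.1,z),v=.2); r.move_gripper(0,f_grip=15); info("grip")
if r.state()["opening"]<.012: raise SystemExit
for l in np.linspace(1.1,0,10)[1:]: r.servo_line(hand(l,z),v=.12,rotation=rot(l,1))
r.hold(.2); info("swung"); r.move_gripper(.06); r.servo_line(hand(0,.42),v=.3); info("up")
im=r.snapshot("top"); h=cv2.cvtColor(im,cv2.COLOR_RGB2HSV); m=cv2.inRange(h,(90,40,120),(110,160,255)); m[:180]=0;m[320:]=0;m[:,:200]=0;m[:,360:]=0
k,_,st,ce=cv2.connectedComponentsWithStats(m); print([(ce[i],st[i,4]) for i in range(1,k) if st[i,4]>60])
print("pred lens centre px",proj("top",[[Q[0],Q[1],.287]]))
cv2.imwrite("pics/t9.png",im[:,:,::-1])
E
```

```text
grip 55.03 [0.569  0.2402 0.2756] op 0.0199 gf 15.000137686729431 ft [-0.3 -0.4  0.9]
swung 57.93 [0.5691 0.0839 0.2755] op 0.0195 gf 15.000300407409668 ft [-2.7 -3.1  2.8]
up 59.39 [0.5695 0.0834 0.4198] op 0.0603 gf 0.0 ft [-0.2 -0.7  0.7]
[(array([243.88278388, 213.88278388]), np.int32(273)), (array([251.13068182, 212.75      ]), np.int32(176)), (array([275.01628959, 238.89321267]), np.int32(1105)), (array([209.75979112, 248.27415144]), np.int32(383)), (array([214.95587281, 296.16677482]), np.int32(1541))]
pred lens centre px [[274.77842076 238.72886404]]
```

The lens is within 1 px of its target and the gripper is clear. Handing in.

```bash
python3 -c "
from h import *
print(r.hand_in())"
```

```text
the job is handed in; nothing more can be done
None
```

I handed the job in at about 59 s of the 72 s limit: the orange bracket is in the nest against the ledge, the clamp is closed on it, and the lens is back within 1 px of the nest centre; the hand-in returned no verdict, and I did not re-measure the other bench items at the end.

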